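# Shut and latch the guard gate of a marking station

## Task

The mesh guard gate in front of the marking station stands ajar. Raise its latch bar, which has a ball knob, clear of the catch, swing the gate home against its spring buffer, and ease the bar down all the way into the slot of the catch, so that the gate stays latched when you let go. Be gentle with the catch: no slamming, no hard pressing, no dropping of the bar; and leave the other things on the table where they are.

Things in the scene. Friction and masses are not known exactly. Their poses are not given: they have to be found in the camera images.
- gate (a joint): Opening angle, rad: 0 = nominally shut; grows as the free end swings to the robot (clockwise from above). Aluminium frame with wire mesh, 250 mm wide, 20 mm thick, 30 to 165 mm above the table, 0.9 kg. Upright hinge at its left (+y) end, friction about 0.2 N m; it stays where it is left.
- latch_bar (a joint): Lift angle of the bar, rad: 0 = level on its rest pin on the gate; grows as the free end rises; 0.8 at most; falls by its weight (about 0.26 kg). Steel bar 8 mm thick, 18 mm high, in front of the gate, ending 315 mm from the hinge axis. Must exceed 0.15 to pass over the catch's nose; reads 0.064 when fully down in the slot, about 0.15 when lying on the nose.
- latch_pivot (a point): Pivot of the latch bar on the gate: 60 mm from the hinge axis along the gate, 16 mm in front of the gate's middle plane, 140 mm above the table. The pivot axis is square to the gate.
- latch_knob (a point): Centre of the ball knob, 28 mm diameter, on a 10 mm upright stem on the bar. With the bar at 0 it is 140 mm from the pivot along the gate towards the free end, 65 mm above the pivot, 205 mm above the table and above the gate, so fingers can straddle it square to the gate. It turns about the pivot with the bar and about the hinge with the gate.
- gate_hinge (a point): Point on the gate's upright hinge axis at table height. Its axes are the station's: x square to the shut gate, away from the robot; y along the shut gate towards the hinge; z up. The knob lies 200 mm from it along the gate and 16 mm in front of the gate's middle plane.
- post: Latch post beyond the gate's free end, 285 mm from the hinge axis along the shut gate; origin at its foot, axes as the station's. It carries the catch and, behind the gate's free end, 240 mm from the hinge, a black spring buffer (1 N per mm), met about 9 mm before mid slot. If let go unlatched, the gate springs back.
- catch_slot (a point): NOMINAL middle of the slot's rubber-lined floor, 144 mm above the table. Slot 14 mm wide, 30 mm long along the bar, between a 6 mm nose on the robot's side (top 162 mm) and a back plate (top 208 mm). Catch and buffer are clamped up to 12 mm off this along x each run, unmeasured. Pushing at the knob, the bar is past the nose at about 8 N and stopped by the back plate at about 13 N.
- tumbler_a: Pink steel tumbler, 72 mm wide, 179 mm high, standing on the station's plate behind the gate; origin under its foot. Bystander.
- tumbler_b: Pink tumbler like the other, on the table at the left. Bystander.
- tumbler_c: Pink tumbler like the other, on the table at the right. Bystander.
- squeeze_bottle: Cream squeeze bottle, 54 mm wide, 165 mm high, standing on the station's plate behind the gate. Bystander.
- lid_a: Cork lid, 56 mm wide, 29 mm high, on the table at the right. Bystander.
- lid_b: Cork lid like the other, at the left. Bystander.
- mug: Dark mug, 76 mm wide, 90 mm high, at the left. Bystander.
- ruler: Steel ruler, 200 x 28 x 4 mm, at the right. Bystander.

How it is judged:
On the way:
1. the latch bar is raised above the height of the catch's nose (value of joint latch_bar above 0.14 rad), for 0.1 s.
At the end, for the whole second after the job is handed in: The gate is shut (angle within 0.075 rad of 0) and at rest, and the latch bar lies down in the slot of the catch (its angle between 0.045 and 0.085 rad) (value of joint latch_bar between 0.045 and 0.085 rad and value of joint gate between -0.075 and 0.075 rad and velocity of joint gate between -0.05 and 0.05 rad/s and velocity of joint latch_bar between -0.05 and 0.05 rad/s); the robot touches nothing.
It fails at once if the latch post with its catch and buffer is pressed or struck with more than 25 N (contact force between post and anything else above 25 N).
It fails at once if a bystander is moved more than 30 mm (distance of any of tumbler_a, tumbler_b, tumbler_c, squeeze_bottle, lid_a, lid_b, mug, ruler from where it was at the start of the episode above 0.03 m).
It also fails if it takes over 56 s, if anything falls off the work surface, if the arm or the gripper's body presses on something with over 40 N, if the wrist force passes 120 N, or if a joint passes its speed limit or range.

## Robot

A 6-joint arm with a two-finger parallel gripper is mounted at the origin on the work surface. World frame = base frame: x ahead of the robot, y to its left, z up, the work surface at z = 0. Lengths are in m, angles in rad, forces in N, time in s.
With the tool pointing down it reaches from about 0.35 to 0.775 m from the base axis. Payload 5.5 kg.
Tool frame: the origin (TCP) lies at the very end of the fingers, on their centre line; the grasp point (between the pads) lies 19 mm behind it; x points along the fingers, y is the direction in which the jaws open and shut, and the axes are right-handed (so a half turn about x gives the same grasp; the last joint's range is limited). The gripper opens to 85 mm and grips with 20 to 120 N. Pads are 22 mm wide; open, the fingers measure 114 mm over their backs; the gripper's body (76 mm by 85 mm) begins 54 mm behind the grasp point. The pads swing forward as they close: fully open they stand 13 mm farther back than shut.
Start: joints at [-1.285, 0.313, 0.046, 1.304, 0, 1.431], TCP at [0.238, -0.524, 0.194] pointing down, gripper open.
Joint ranges: [-2.76, 2.76], [-0.86, 1.69], [-1.03, 1.26], [-2.2, 2.34], [-1.47, 1.5], [-3.14, 3.14]. Speed limits (rad/s): [2.57, 2.57, 3.14, 3.14, 3.14, 3.14].

## Interface

Orientations are given as a unit quaternion [w, x, y, z].
In Python, from workcell import env gives the robot as it stands.
- The arm moves only by the tool servo_tool, never from a script. Its argument "increments" is a list of rows, each an object with "offset": the shift along the tool's x, y, z in cm, a list of three; "yaw": the turn about the tool's x in degrees. In form: [{"offset": [x, y, z], "yaw": yaw}, ...]. A call has exactly 8 rows; each row is the pose to reach, as a shift and turn from the pose commanded when the call began, along the tool's axes at that moment; what a row does not reach only later rows make up. A row lasts 1/10 s, in which the tool goes at most 50 mm and 8.59 degrees, less where a joint would pass 70% of its speed; a pose out of reach is approached as far as the arm can. A call with a gripper value outside its range is refused whole. "claw" is the opening, from 0 (shut) to 1 (fully open), set as the call begins (left out, the last holds). The fingers move at their own pace and stop on an object; "force" is the grip in N (left out, the last holds). Time passes only in rows, so rows that repeat a pose let the fingers close, or fill a call up. It gives the time, the measured TCP pose, the force and the opening at its end, in the units of the state.
- env.get_state(): the state, without advancing time (a new reading comes with each control period).
- env.read_camera(name): name is "side" or "top"; returns (picture, depth): 400x640x3 uint8, red, green, blue; 400x640 float32, m along the optical axis (not along the pixel's ray), 0 where there is no reading.
- env.camera_model(name): a dict with "vertical_fov" (degrees; the focal length in pixels is half the picture's height over the tangent of half this angle, whatever the lens; pixels are square), "cx", "cy" (the principal point, pixels), "D" ([k1, k2, p1, p2, k3] as OpenCV has them; the pictures are not rectified), "world_from_camera" (4x4, takes a point from camera to world coordinates). Camera axes: x right, y up, looking along -z (the intrinsics and any distortion apply to the point x, -y, -z); pixel columns grow to the right and rows downward; lengths in m; the calibration is good to about 2 mm. A picture is of the moment at which its call begins. camera_model takes no time and is no camera call.
- env.hand_in(): hands the job in, once; it reports no verdict.
The state is a dict: "clock": time; "joint_pos": joint angles; "qvel": joint speeds; "tau": joint torques, N m; "tcp_pos": TCP position; "orientation": TCP orientation; "wrist_force": force on the tool from outside, world axes, zero at the start; "ft_torque": the same for the moment, N m; "finger_gap": finger opening in m.
Only numpy, scipy, OpenCV 4.12 (cv2) and the standard library are available. Lean on these libraries where they do the work, as an engineer would, in place of code of your own. Each camera call takes 0.05 s, during which the arm holds its last target.

## Working session

There is one attempt and no reset: what is moved stays moved. The work goes in short steps, Python scripts to look and compute and a tool call to move; the robot and the scene stay as the last step left them, time stands still between calls to the robot, and variables do not carry over. Pictures are saved under pics/ and viewed, and the job is handed in when it is done.

Besides the shell and the picture viewer there is one more tool, called after "Request:" by a JSON object that holds its "api" and its "payload". servo_tool: Moves the arm, as the interface text tells. Its arguments: {"type":"object","properties":{"increments":{"type":"array","items":{"type":"object","properties":{"offset":{"type":"array","items":{"type":"number"}},"yaw":{"type":"number"}}}},"claw":{"type":"number"},"force":{"type":"number"}},"required":["increments"]}

```bash
ls; mkdir -p pics; cat > h.py <<'E'
import numpy as np,cv2
from workcell import env
def snap(n,tag):
    im,d=env.read_camera(n); cv2.imwrite(f'pics/{tag}.png',im[:,:,::-1]); np.save(f'pics/{tag}.npy',d); return im,d
def K(n):
    m=env.camera_model(n); f=200/np.tan(np.radians(m['vertical_fov'])/2)
    return np.array([[f,0,m['cx']],[0,f,m['cy']],[0,0,1]]),np.array(m['D'],float),np.array(m['world_from_camera'])
def pts(n,uv,z):
    k,D,T=K(n); uv=np.array(uv,float).reshape(-1,1,2); z=np.array(z,float).ravel()
    p=cv2.undistortPointsIter(uv,k,D,None,None,(3,100,1e-10)).reshape(-1,2)
    c=np.c_[p[:,0]*z,-p[:,1]*z,-z]
    return c@T[:3,:3].T+T[:3,3]
def cloud(n,d):
    v,u=np.mgrid[0:400,0:640]
    P=pts(n,np.c_[u.ravel(),v.ravel()],d.ravel()).reshape(400,640,3); P[d==0]=np.nan; return P
def proj(n,X):
    k,D,T=K(n); X=np.atleast_2d(X); c=(X-T[:3,3])@T[:3,:3]; c=c*[1,-1,-1]
    return cv2.projectPoints(c,np.zeros(3),np.zeros(3),k,D)[0].reshape(-1,2)
E
python3 - <<'E'
from h import *
print(env.get_state())
for n in('side','top'):
    print(env.camera_model(n)); snap(n,n+'0')
E
```

```text
pics
{'clock': 0.0, 'joint_pos': array([-1.28457068e+00,  3.14039063e-01,  4.49655718e-02,  1.30359183e+00,
       -1.47355754e-05,  1.43124011e+00]), 'qvel': array([-0.00046699, -0.00029972, -0.00136913, -0.00042897,  0.00032989,
        0.00046366]), 'tau': array([ 7.56408863e-04, -4.80632865e+01,  2.98532349e+01,  1.94049004e-02,
       -1.40903448e-04, -2.02036148e-06]), 'tcp_pos': array([ 0.23733718, -0.52309213,  0.19328146]), 'orientation': array([-0.14874338, -0.69108936, -0.15006065,  0.69119658]), 'wrist_force': array([ 0.26154954, -0.5855589 ,  0.03902005]), 'ft_torque': array([ 0.01736705, -0.02062224, -0.01961547]), 'finger_gap': 0.08527006308792176}
{'vertical_fov': 47.72629171273328, 'cx': 320.10185580655644, 'cy': 201.26698821980608, 'D': array([-0.10293685,  0.        ,  0.        ,  0.        ,  0.        ]), 'world_from_camera': array([[-0.83662775,  0.30829711, -0.45277688, -0.04646839],
       [-0.54777048, -0.46900856,  0.69280479,  0.94381493],
       [ 0.00123348,  0.82763752,  0.56126163,  0.92562325],
       [ 0.        ,  0.        ,  0.        ,  1.        ]])}
{'vertical_fov': 47.33826299768815, 'cx': 321.00550543184386, 'cy': 203.17593681723596, 'D': array([-0.01876003,  0.        ,  0.        ,  0.        ,  0.        ]), 'world_from_camera': array([[ 0.00464273,  0.98291835, -0.18398362,  0.34226408],
       [-0.99985036,  0.00762887,  0.01552594,  0.02351925],
       [ 0.01666431,  0.183884  ,  0.98280668,  1.28742586],
       [ 0.        ,  0.        ,  0.        ,  1.        ]])}
```

View pics/side0.png

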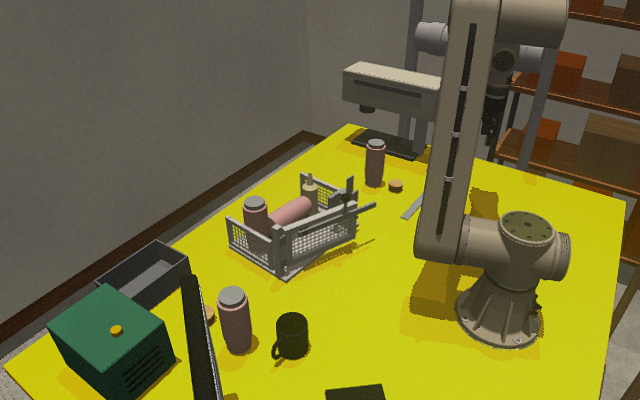

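View pics/top0.png

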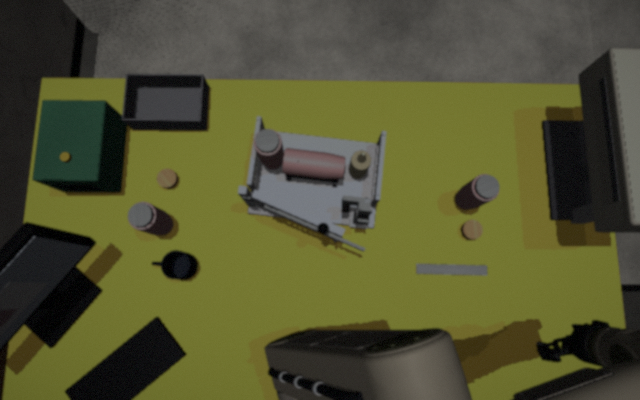

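The top view shows the station at about (250–385, 120–250), with the gate ajar from the hinge at (246,192) to the bar end at (363,250). The black knob is at (323,229) and the catch is near (358,208). I'll zoom in and measure.

```bash
python3 - <<'E'
from h import *
im=cv2.imread('pics/top0.png');c=im[105:265,230:400];c=cv2.convertScaleAbs(c,alpha=1.7)
cv2.imwrite('pics/topz.png',cv2.resize(c,None,fx=3.7,fy=3.7,interpolation=cv2.INTER_CUBIC)[:600])
im=cv2.imread('pics/side0.png');c=im[165:285,220:385]
cv2.imwrite('pics/sidez.png',cv2.resize(c,None,fx=4.5,fy=4.5,interpolation=cv2.INTER_CUBIC))
for n in('top','side'):
    d=np.load(f'pics/{n}0.npy');P=cloud(n,d)
    for (u,v) in ([(323,229),(246,192),(255,196),(363,249),(350,245),(358,208),(351,208),(366,216),(300,270),(268,140)] if n=='top' else [(279,240),(349,182),(373,205),(347,197)]):
        print(n,u,v,P[v,u].round(3))
d=np.load('pics/top0.npy');P=cloud('top',d)
b=cv2.imread('pics/top0.png').astype(int).sum(2)
m=(abs(P[...,2]-.21)<.02); 
vv,uu=np.nonzero(m[215:240,310:335]); print('knob?',[(u+310,v+215,*P[v+215,u+310].round(3)) for u,v in zip(uu,vv)][:80])
E
```

```text
top 323 229 [0.481 0.002 0.217]
top 246 192 [0.575 0.191 0.187]
top 255 196 [0.57  0.172 0.162]
top 363 249 [ 0.44  -0.1    0.148]
top 350 245 [ 0.45  -0.068  0.145]
top 358 208 [ 0.547 -0.09   0.129]
top 351 208 [ 0.568 -0.082  0.01 ]
top 366 216 [ 0.524 -0.109  0.144]
top 300 270 [ 0.393  0.061 -0.001]
top 268 140 [0.708 0.14  0.19 ]
side 279 240 [0.571 0.203 0.148]
side 349 182 [ 0.527 -0.096  0.194]
side 373 205 [ 0.436 -0.089  0.147]
side 347 197 [0.475 0.005 0.214]
knob? [(np.int64(321), np.int64(223), np.float64(0.496), np.float64(0.006), np.float64(0.206)), (np.int64(322), np.int64(223), np.float64(0.496), np.float64(0.004), np.float64(0.213)), (np.int64(323), np.int64(223), np.float64(0.495), np.float64(0.002), np.float64(0.215)), (np.int64(324), np.int64(223), np.float64(0.496), np.float64(-0.001), np.float64(0.212)), (np.int64(325), np.int64(223), np.float64(0.495), np.float64(-0.003), np.float64(0.214)), (np.int64(320), np.int64(224), np.float64(0.493), np.float64(0.009), np.float64(0.214)), (np.int64(321), np.int64(224), np.float64(0.493), np.float64(0.006), np.float64(0
[... 5820 characters left out ...]
 np.int64(230), np.float64(0.478), np.float64(0.006), np.float64(0.217)), (np.int64(322), np.int64(230), np.float64(0.478), np.float64(0.004), np.float64(0.219)), (np.int64(323), np.int64(230), np.float64(0.478), np.float64(0.002), np.float64(0.217)), (np.int64(324), np.int64(230), np.float64(0.478), np.float64(-0.001), np.float64(0.218)), (np.int64(325), np.int64(230), np.float64(0.478), np.float64(-0.003), np.float64(0.219)), (np.int64(326), np.int64(230), np.float64(0.478), np.float64(-0.005), np.float64(0.218)), (np.int64(327), np.int64(230), np.float64(0.478), np.float64(-0.008), np.float64(0.216)), (np.int64(328), np.int64(230), np.float64(0.479), np.float64(-0.01), np.float64(0.213))]
```

```bash
ls pics
```

```text
side0.npy
side0.png
sidez.png
top0.npy
top0.png
topz.png
```

View pics/topz.png

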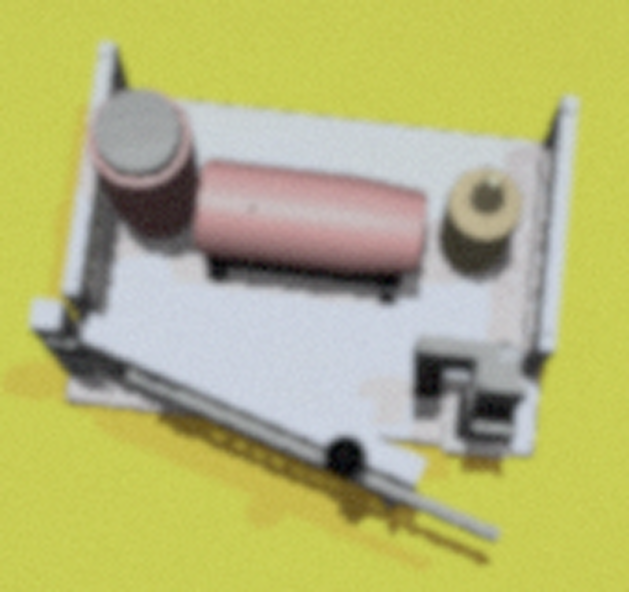

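View pics/sidez.png

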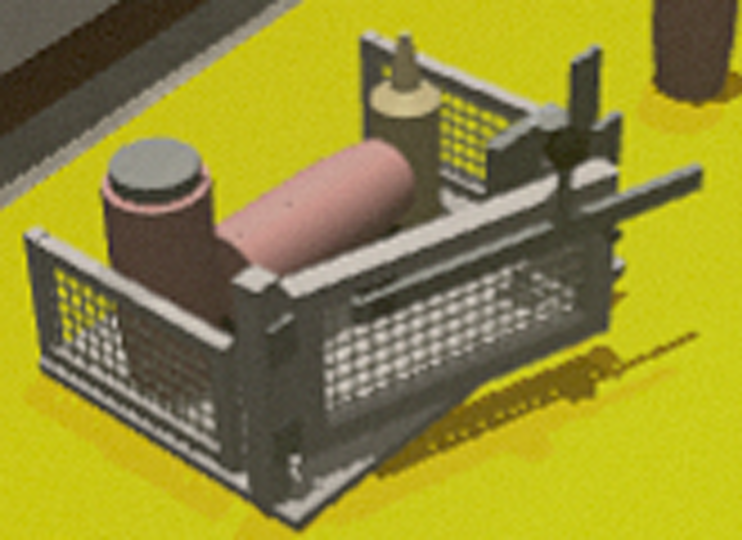

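The zooms show the knob on the bar, with the nose in front of the catch and the back plate behind it. Next I'll fit the knob sphere, the gate line, the bar line and the catch.

```bash
python3 - <<'E'
from h import *
from scipy.optimize import least_squares
d=np.load('pics/top0.npy');T=cloud('top',d)
S=cloud('side',np.load('pics/side0.npy'))
kn=None
for n,P in(('top',T),('side',S)):
    q=P.reshape(-1,3); q=q[np.isfinite(q).all(1)]
    s=q[(np.hypot(q[:,0]-.476,q[:,1]-.002)<.03)&(q[:,2]>.195)&(q[:,2]<.235)]
    r=least_squares(lambda c:np.linalg.norm(s-c,axis=1)-.014,[.477,.002,.204],loss='soft_l1',f_scale=.002)
    print(n,'knob',r.x.round(4),len(s),np.abs(r.fun).mean())
    # gate top
    g=q[(abs(q[:,2]-.165)<.006)&(q[:,0]>.4)&(q[:,0]<.6)&(q[:,1]>-.06)&(q[:,1]<.16)]
    for it in range(3):
        A=np.polyfit(g[:,1],g[:,0],1); e=g[:,0]-np.polyval(A,g[:,1]); g=g[abs(e)<.013]
    print('gate top x=a*y+b',A,np.arctan(A[0]),len(g),g[:,2].mean(), g[:,1].min(),g[:,1].max(), np.percentile(e,[3,97]))
    b=q[(q[:,2]>.135)&(q[:,2]<.158)&(q[:,0]>.4)&(q[:,0]<.5)&(q[:,1]>-.12)&(q[:,1]<-.055)]
    if len(b)>5:
        A=np.polyfit(b[:,1],b[:,0],1);print('bar end',A,len(b),b[:,2].mean(),b[:,1].min(), b[b[:,1].argmin()])
    # station side rails
    for nm,ys in(('L',(.15,.22)),('R',(-.19,-.11))):
        w=q[(q[:,2]>.05)&(q[:,2]<.3)&(q[:,0]>.6)&(q[:,0]<.9)&(q[:,1]>ys[0])&(q[:,1]<ys[1])]
        print(nm,len(w),w.mean(0).round(3), w[:,2].max())
    pl=q[(q[:,2]>.1)&(q[:,0]>.48)&(q[:,0]<.62)&(q[:,1]>-.16)&(q[:,1]<-.05)]
    np.save(f'pics/pl_{n}.npy',pl)
    o=np.argsort(pl[:,2])[::-1]
    for zlo,zhi in((.2,.22),(.185,.2),(.17,.185),(.155,.17),(.14,.155),(.12,.14)):
        w=pl[(pl[:,2]>zlo)&(pl[:,2]<zhi)]
        if len(w): print(zlo,len(w),w.min(0).round(3),w.max(0).round(3))
E
```

```text
top knob [4.843e-01 4.000e-04 2.051e-01] 107 0.0011124136211152775
gate top x=a*y+b [0.42316853 0.50180899] 0.40031835033281854 694 0.16487819336125611 -0.05393364778854202 0.15940914779875923 [-0.01084     0.01022907]
bar end [0.44167703 0.48297121] 78 0.14798694344766725 -0.10235639034291788 [ 0.43982164 -0.10235639  0.14902287]
L 664 [0.694 0.175 0.132] 0.1970181195175209
R 409 [ 0.681 -0.145  0.114] 0.13435807727403581
0.2 33 [ 0.526 -0.114  0.201] [ 0.533 -0.09   0.212]
0.185 15 [ 0.525 -0.115  0.187] [ 0.533 -0.088  0.2  ]
0.17 14 [ 0.525 -0.114  0.17 ] [ 0.532 -0.088  0.185]
0.155 51 [ 0.48  -0.115  0.155] [ 0.528 -0.051  0.17 ]
0.14 257 [ 0.505 -0.12   0.14 ] [ 0.576 -0.051  0.155]
0.12 70 [ 0.505 -0.147  0.12 ] [ 0.616 -0.051  0.14 ]
side knob [ 0.4833 -0.0009  0.2057] 75 0.0013329678879084412
gate top x=a*y+b [0.43104855 0.49686524] 0.4069826479959262 388 0.16485123644747574 -0.054493656270154345 0.159928423687545 [-0.00996464  0.0116615 ]
bar end [0.43827868 0.48128797] 80 0.1446308304440955 -0.10566593116727452 [ 0.43509222 -0.10566593  0.1488073 ]
L 1280 [0.696 0.177 0.117] 0.19587614431137046
R 319 [ 0.68  -0.152  0.101] 0.13185507912872885
0.2 26 [ 0.522 -0.116  0.2  ] [ 0.533 -0.087  0.21 ]
0.185 29 [ 0.522 -0.118  0.185] [ 0.531 -0.089  0.199]
0.17 29 [ 0.522 -0.118  0.17 ] [ 0.531 -0.087  0.184]
0.155 55 [ 0.48  -0.12   0.155] [ 0.535 -0.051  0.169]
0.14 135 [ 0.503 -0.128  0.14 ] [ 0.578 -0.052  0.155]
0.12 87 [ 0.503 -0.149  0.12 ] [ 0.62 -0.05  0.14]
```

```bash
python3 - <<'E'
from h import *
from scipy.spatial.transform import Rotation as R
T=cloud('top',np.load('pics/top0.npy'));S=cloud('side',np.load('pics/side0.npy'))
for n,P in(('top',T),('side',S)):
    q=P.reshape(-1,3); q=q[np.isfinite(q).all(1)]
    for nm,z0,ys in(('L',.125,(.15,.24)),('R',.12,(-.19,-.11))):
        w=q[(q[:,2]>z0)&(q[:,2]<.138)&(q[:,0]>.61)&(q[:,0]<.9)&(q[:,1]>ys[0])&(q[:,1]<ys[1])]
        for _ in range(3):
            A=np.polyfit(w[:,0],w[:,1],1);e=w[:,1]-np.polyval(A,w[:,0]);w=w[abs(e)<.008]
        print(n,nm,A,len(w),w[:,0].min(),w[:,0].max(),w[:,2].mean(), np.median(w[:,1]))
    # back plate top
    w=q[(q[:,2]>.168)&(q[:,2]<.215)&(q[:,0]>.5)&(q[:,0]<.56)&(q[:,1]>-.13)&(q[:,1]<-.07)]
    A=np.polyfit(w[:,1],w[:,0],1); print('backplate',A,w.mean(0))
    # plate edge: plate surface z
    w=q[(q[:,0]>.6)&(q[:,0]<.62)&(q[:,1]>0)&(q[:,1]<.1)];print('plate z',np.median(w[:,2]))
    # wide hinge post top
    w=q[(q[:,2]>.17)&(q[:,2]<.2)&(q[:,0]>.55)&(q[:,0]<.62)&(q[:,1]>.15)&(q[:,1]<.24)];print('hinge post',w.mean(0),w.min(0),w.max(0))
# plate back edge by colour in top
im=cv2.imread('pics/top0.png');hsv=cv2.cvtColor(im,cv2.COLOR_BGR2HSV)
sat=hsv[...,1]
E=[]
for u in range(285,375,3):
    col=sat[110:160,u].astype(int); j=np.nonzero(col<120)[0]
    if len(j):E.append((u,110+j[0]))
E=np.array(E,float);k,D,M=K('top')
def onz(uv,z):
    a=pts('top',uv,np.ones(len(uv)));r=a-M[:3,3];return M[:3,3]+r*((z-M[2,3])/r[:,2])[:,None]
p=onz(E,.01);A=np.polyfit(p[:,1],p[:,0],1);e=p[:,0]-np.polyval(A,p[:,1]);m=abs(e)<.004;A=np.polyfit(p[m,1],p[m,0],1);print('back edge',A,m.sum(),np.std(p[m,0]-np.polyval(A,p[m,1])))
st=env.get_state();q=st['orientation'];print(R.from_quat([q[1],q[2],q[3],q[0]]).as_matrix().round(4))
E
```

```text
top L [ 1.2795381  -0.70701879] 11 0.6735581422762713 0.6895909976334964 0.13220299978596717 0.15984222073901438
top R [-0.45744757  0.18502311] 7 0.6662762153044786 0.7414414918656147 0.12295702354546997 -0.12411213148651562
backplate [0.11441046 0.53962255] [ 0.52805689 -0.10108916  0.19724122]
plate z 0.012016068115602074
hinge post [0.57923237 0.19839321 0.1844225 ] [0.56947572 0.1633679  0.17017675] [0.58995339 0.21047953 0.1909143 ]
side L [ 0.45334579 -0.14423648] 60 0.6683658087160785 0.721964340605568 0.13199364748106687 0.1722829218470317
side R [-0.13268147 -0.05988291] 9 0.6727446016144969 0.7552241523542721 0.12118018423447757 -0.1574822234408273
backplate [0.13202045 0.54023093] [ 0.5267517  -0.10209956  0.19074999]
plate z 0.012643652419633833
hinge post [0.57677346 0.20196024 0.18234124] [0.56841626 0.18725361 0.17050555] [0.59049289 0.21322827 0.19112988]
back edge [0.11313737 0.78156981] 30 0.0009794109145897431
[[-5.000e-04  4.130e-01 -9.107e-01]
 [ 1.600e-03 -9.107e-01 -4.130e-01]
 [-1.000e+00 -1.600e-03 -2.000e-04]]
```

Request:
{"api": "servo_tool", "payload": {"increments": [{"offset":[-3,-1,-1.5],"yaw":-5},{"offset":[-6,-3,-4],"yaw":-10},{"offset":[-8,-6,-7.5],"yaw":-16},{"offset":[-8,-9,-11],"yaw":-22},{"offset":[-8,-12,-14.5],"yaw":-28},{"offset":[-8,-15,-18],"yaw":-34},{"offset":[-8,-18,-21.5],"yaw":-40},{"offset":[-8,-20,-24],"yaw":-42}], "claw": 1, "force": 40}}

```text
clock: 0.9
tcp_pos: [0.3737, -0.2397, 0.2741]
orientation: [0.388, 0.591, 0.389, -0.591]
wrist_force: [0.4, -0.5, -0.2]
finger_gap: 0.0854
```

```bash
cat >> h.py <<'E'
from scipy.spatial.transform import Rotation as R
H=np.array([.578,.177]);PSI=.113
def RT(st):
    q=st['orientation'];return R.from_quat([q[1],q[2],q[3],q[0]]).as_matrix()
def knob(phi,th):
    a=PSI+phi;u=np.array([-np.sin(a),-np.cos(a)]);nf=np.array([-np.cos(a),np.sin(a)])
    r=.06+.14*np.cos(th)-.065*np.sin(th);z=.14+.14*np.sin(th)+.065*np.cos(th)
    return np.r_[H+r*u+.016*nf,z]
def rep(target=None,phi=None):
    st=env.get_state();M=RT(st);yang=np.arctan2(M[1,1],M[0,1])
    print('t',st['clock'],'tcp',st['tcp_pos'].round(4),'F',st['wrist_force'].round(2),'T',st['ft_torque'].round(2),'gap',round(st['finger_gap'],4),'tooly',round(yang,4))
    if target is not None: print('offset cm',((np.asarray(target)-st['tcp_pos'])@M*100).round(2))
    if phi is not None: print('yaw deg',-np.degrees(-(PSI+phi)-yang))
    return st
E
python3 - <<'E'
from h import *
print(knob(.297,0)); rep([.484,0,.265],.297)
E
```

```text
[ 4.83604201e-01 -4.64153156e-05  2.05000000e-01]
t 0.9 tcp [ 0.3737 -0.2397  0.2741] F [ 0.36 -0.51 -0.19] T [-0.04 -0.   -0.01] gap 0.0854 tooly -0.4077
offset cm [  0.93   0.62 -26.37]
yaw deg 0.13090602986090408
```

Request:
{"api": "servo_tool", "payload": {"increments": [{"offset":[0,0.1,-3.5],"yaw":0},{"offset":[0,0.2,-7.5],"yaw":0},{"offset":[0,0.3,-12],"yaw":0},{"offset":[0.3,0.4,-16.5],"yaw":0},{"offset":[0.6,0.5,-20.5],"yaw":0},{"offset":[0.9,0.6,-24],"yaw":0},{"offset":[0.9,0.6,-26.4],"yaw":0},{"offset":[0.9,0.6,-26.4],"yaw":0}]}}

```text
clock: 1.7
tcp_pos: [0.4851, -0.0004, 0.2644]
orientation: [-0.388, -0.591, -0.389, 0.591]
wrist_force: [-0.3, -0.1, 1.0]
finger_gap: 0.0855
```

```bash
python3 - <<'E'
from h import *
rep([.484,0,.187],.297)
im,d=snap('side','s1');c=im[120:285,220:440,::-1]
cv2.imwrite('pics/s1z.png',cv2.resize(c,None,fx=3.5,fy=3.5,interpolation=cv2.INTER_CUBIC))
E
```

```text
t 1.7 tcp [ 4.851e-01 -4.000e-04  2.644e-01] F [-0.31 -0.1   0.98] T [-0.02 -0.04  0.03] gap 0.0855 tooly -0.4078
offset cm [ 7.74 -0.1   0.01]
yaw deg 0.12856964829886147
```

View pics/s1z.png

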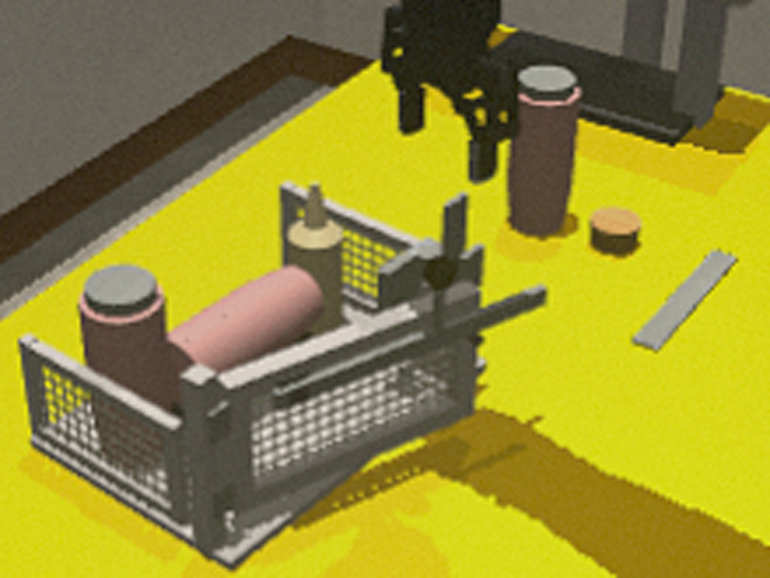

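The side view shows the fingers at zoomed (410,110) and (480,160), straddling the knob at (440,265) with clear space below. I'll descend.

Request:
{"api": "servo_tool", "payload": {"increments": [{"offset":[1.5,-0.1,0],"yaw":0},{"offset":[3,-0.1,0],"yaw":0},{"offset":[4.5,-0.1,0],"yaw":0},{"offset":[6,-0.1,0],"yaw":0},{"offset":[7,-0.1,0],"yaw":0},{"offset":[7.6,-0.1,0],"yaw":0},{"offset":[7.7,-0.1,0],"yaw":0},{"offset":[7.7,-0.1,0],"yaw":0}]}}

```text
clock: 2.55
tcp_pos: [0.4839, -0.0028, 0.1885]
orientation: [0.387, 0.592, 0.387, -0.592]
wrist_force: [-0.6, 0.3, 0.1]
finger_gap: 0.0854
```

```bash
python3 - <<'E'
from h import *
rep([.484,0,.187],.297)
im,d=snap('side','s2');c=im[140:260,260:420,::-1]
cv2.imwrite('pics/s2z.png',cv2.resize(c,None,fx=4.8,fy=4.8,interpolation=cv2.INTER_CUBIC))
E
```

```text
t 2.55 tcp [ 0.4839 -0.0028  0.1885] F [-0.56  0.26  0.08] T [ 0.02 -0.02 -0.01] gap 0.0854 tooly -0.4124
offset cm [ 0.15 -0.1  -0.26]
yaw deg -0.13685301916816295
```

View pics/s2z.png

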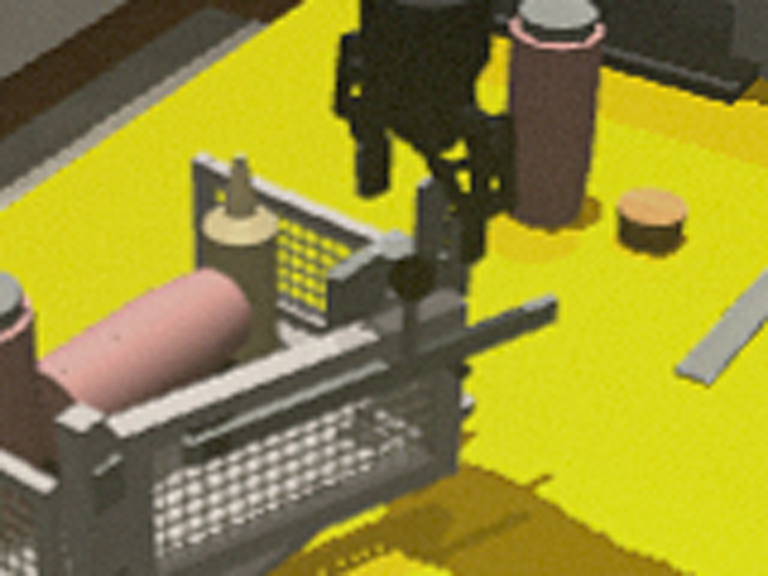

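```bash
python3 - <<'E'
from h import *
st=env.get_state();M=RT(st);p=st['tcp_pos']
print(proj('side',p),proj('side',p+M[:,1]*.05-M[:,0]*.013),proj('side',p-M[:,1]*.05-M[:,0]*.013))
print(proj('side',[.484,0,.205]))
im,d=snap('side','s3'); print(cloud('side',d)[174:182,337].round(3)); print(cloud('side',d)[186:195,357].round(3))
im,d=snap('top','t3');c=cv2.convertScaleAbs(im[125:285,230:430,::-1],alpha=1.7)
cv2.imwrite('pics/t3z.png',cv2.resize(c,None,fx=3.7,fy=3.7,interpolation=cv2.INTER_CUBIC))
E
```

```text
[[345.54430852 202.0848434 ]] [[335.78664618 190.46746664]] [[356.13449482 206.67374948]]
[[345.26678178 197.86145625]]
[[ 0.526 -0.02   0.261]
 [ 0.523 -0.016  0.26 ]
 [ 0.524 -0.017  0.256]
 [ 0.523 -0.016  0.254]
 [ 0.524 -0.018  0.249]
 [ 0.523 -0.016  0.247]
 [ 0.524 -0.018  0.243]
 [ 0.521 -0.014  0.242]]
[[0.435 0.024 0.275]
 [0.436 0.023 0.271]
 [0.436 0.022 0.267]
 [0.435 0.025 0.266]
 [0.434 0.025 0.263]
 [0.434 0.025 0.26 ]
 [0.436 0.021 0.253]
 [0.432 0.029 0.256]
 [0.433 0.026 0.251]]
```

View pics/t3z.png

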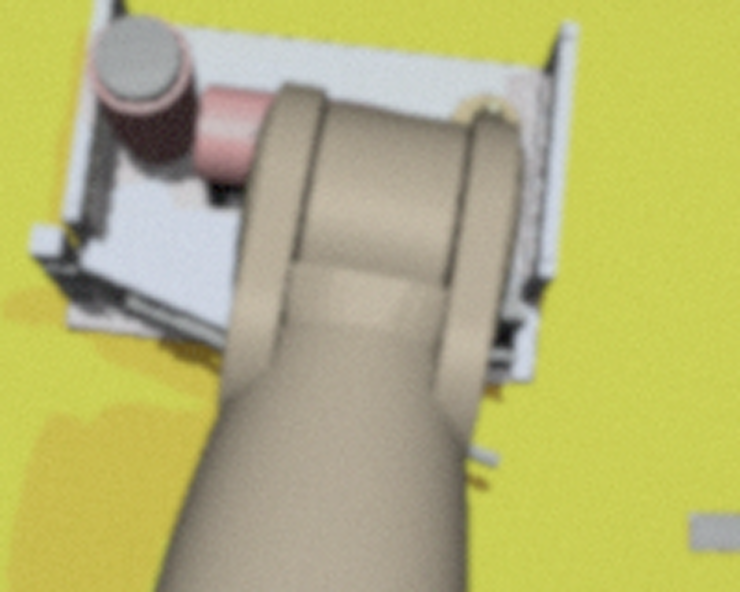

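```bash
python3 - <<'E'
from h import *
for n in ('s1','s3'):
    d=np.load(f'pics/{n}.npy');P=cloud('side',d)
    z=P[130:215,325:370];m=(z[...,0]>.5)&(z[...,0]<.55)&(z[...,1]<.01)&(z[...,1]>-.06)&(z[...,2]>.215)
    w=z[m];print(n,'rear',w[w[:,2]<np.nanpercentile(w[:,2],8)].mean(0),w[:,2].min())
    m=(z[...,0]>.41)&(z[...,0]<.455)&(z[...,1]<.06)&(z[...,1]>-.0)&(z[...,2]>.2)
    w=z[m];print('front',w[w[:,2]<np.nanpercentile(w[:,2],8)].mean(0),w[:,2].min())
im=cv2.imread('pics/s3.png');c=im[150:215,310:390];cv2.imwrite('pics/s3z.png',cv2.resize(c,None,fx=9,fy=9,interpolation=cv2.INTER_CUBIC))
print(proj('side',[.4851,-.0004,.2644])); rep()
E
```

```text
s1 rear [ 0.52363751 -0.01707678  0.32017737] 0.3144975570899936
front [0.43777377 0.02215805 0.32453135] 0.3145159101149436
s3 rear [ 0.52225123 -0.02039987  0.24551009] 0.23875304710584122
front [0.43627506 0.02076896 0.25298551] 0.23929425261749593
[[345.68397411 180.03937369]]
t 2.7 tcp [ 0.4842 -0.0026  0.1888] F [-1.22  0.87 -0.3 ] T [-0.01  0.05 -0.01] gap 0.0854 tooly -0.412
```

View pics/s3z.png

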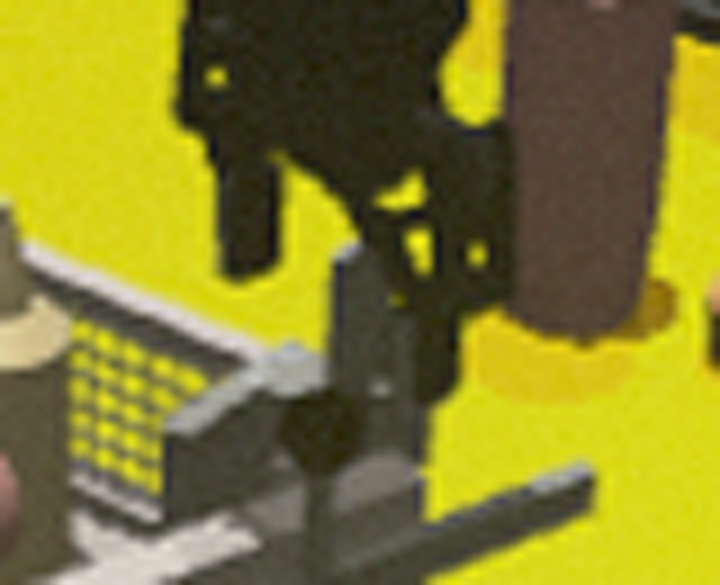

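The fingertips appear at z≈0.24 in the camera, though the reported TCP is z=0.189. Opening alone should explain only about 13 mm. I'll close partway, to a gap wider than the ball, and compare again before gripping.

Request:
{"api": "servo_tool", "payload": {"increments": [{"offset":[0,0,-0.2],"yaw":0},{"offset":[0,0,-0.2],"yaw":0},{"offset":[0,0,-0.2],"yaw":0},{"offset":[0,0,-0.2],"yaw":0},{"offset":[0,0,-0.2],"yaw":0},{"offset":[0,0,-0.2],"yaw":0},{"offset":[0,0,-0.2],"yaw":0},{"offset":[0,0,-0.2],"yaw":0}], "claw": 0.5, "force": 20}}

```text
clock: 3.5
tcp_pos: [0.4845, -0.0007, 0.1882]
orientation: [-0.387, -0.592, -0.387, 0.592]
wrist_force: [-0.2, 0.0, -0.3]
finger_gap: 0.0424
```

```bash
python3 - <<'E'
from h import *
st=rep(); 
im,d=snap('side','s4');P=cloud('side',d)
c=im[150:215,310:390,::-1];cv2.imwrite('pics/s4z.png',cv2.resize(c,None,fx=9,fy=9,interpolation=cv2.INTER_CUBIC))
for u,v in((341,180),(352,186)): print(P[v,u])
E
```

```text
t 3.5 tcp [ 0.4845 -0.0007  0.1882] F [-0.16  0.   -0.27] T [0.01 0.02 0.03] gap 0.0424 tooly -0.412
[ 0.50389577 -0.00669226  0.25499032]
[0.45543988 0.01567655 0.26340485]
```

View pics/s4z.png

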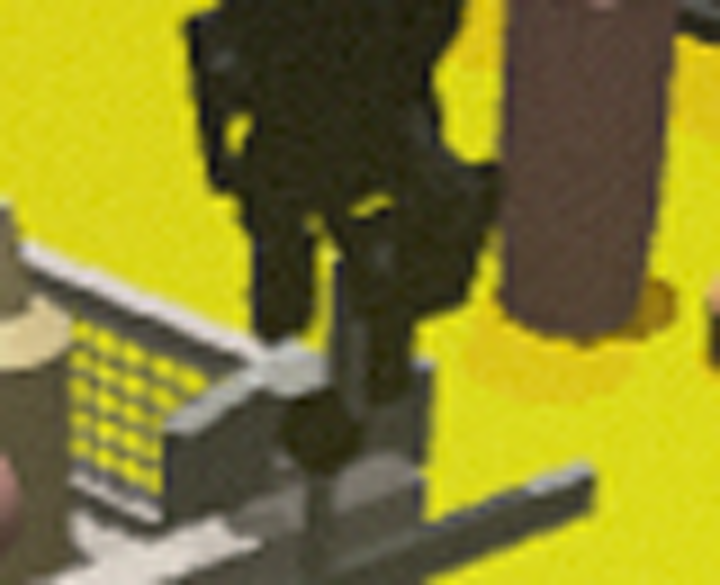

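```bash
python3 - <<'E'
from h import *
st=env.get_state();M=RT(st);p=st['tcp_pos']
for n in('s4','s3'):
    P=cloud('side',np.load(f'pics/{n}.npy')).reshape(-1,3);P=P[np.isfinite(P).all(1)]
    q=(P-p)@M*1000
    m=(abs(q[:,1])<75)&(abs(q[:,2])<60)&(q[:,0]<-25)&(q[:,0]>-140);q=q[m]
    for lo in range(-140,-20,8):
        w=q[(q[:,0]>=lo)&(q[:,0]<lo+8)]
        for s in(1,-1):
            v=w[w[:,1]*s>0]
            if len(v)>3: print(n,lo,s,len(v),'y',np.percentile(v[:,1],[5,95]).round(0),'z',np.percentile(v[:,2],[5,95]).round(0))
E
```

```text
s4 -140 1 34 y [ 6. 60.] z [-19.  -2.]
s4 -140 -1 68 y [-69. -17.] z [-18.  10.]
s4 -132 1 33 y [ 3. 60.] z [-15.  -1.]
s4 -132 -1 46 y [-68. -20.] z [-17.  12.]
s4 -124 1 31 y [ 6. 58.] z [-16.  -2.]
s4 -124 -1 45 y [-64. -14.] z [-15.   9.]
s4 -116 1 26 y [ 9. 55.] z [-16.   2.]
s4 -116 -1 53 y [-62. -20.] z [-15.  14.]
s4 -108 1 21 y [15. 55.] z [-14.  -5.]
s4 -108 -1 28 y [-59. -21.] z [-15.   9.]
s4 -100 1 21 y [18. 49.] z [-13.  11.]
s4 -100 -1 36 y [-56. -23.] z [-11.  12.]
s4 -92 1 31 y [20. 45.] z [-12.  11.]
s4 -92 -1 31 y [-56. -27.] z [-11.  10.]
s4 -84 1 24 y [18. 31.] z [-11.   9.]
s4 -84 -1 7 y [-36. -31.] z [-12.  -3.]
s4 -76 1 18 y [18. 24.] z [-10.  10.]
s4 -76 -1 20 y [-38. -23.] z [-10.   9.]
s4 -68 1 20 y [18. 28.] z [-11.  12.]
s4 -68 -1 20 y [-38. -24.] z [-9. 11.]
s4 -60 1 17 y [17. 25.] z [-10.  13.]
s4 -60 -1 18 y [-37. -23.] z [-8.  5.]
s4 -52 1 21 y [18. 25.] z [-10.  14.]
s4 -52 -1 14 y [-36. -23.] z [-10.   5.]
s4 -44 1 7 y [19. 23.] z [-7.  8.]
s4 -44 -1 6 y [-30. -25.] z [-8.  4.]
s4 -36 1 4 y [0. 3.] z [-6.  5.]
s4 -36 -1 12 y [-11.  -1.] z [-8.  2.]

[... 311 characters left out ...]
-13.  12.]
s3 -116 -1 45 y [-73. -32.] z [-12.  15.]
s3 -108 1 22 y [38. 66.] z [-9.  4.]
s3 -108 -1 43 y [-75. -42.] z [-10.  15.]
s3 -100 1 18 y [42. 64.] z [-10.  12.]
s3 -100 -1 12 y [-63. -43.] z [-10.  -4.]
s3 -92 1 24 y [38. 50.] z [-8. 13.]
s3 -92 -1 12 y [-58. -45.] z [-8. -0.]
s3 -84 1 17 y [38. 55.] z [-7. 12.]
s3 -84 -1 20 y [-59. -49.] z [-8.  9.]
s3 -76 1 23 y [40. 51.] z [-8. 12.]
s3 -76 -1 21 y [-59. -48.] z [-7. 10.]
s3 -68 1 18 y [39. 47.] z [-8. 13.]
s3 -68 -1 17 y [-60. -47.] z [-8.  9.]
s3 -60 1 14 y [40. 46.] z [-5. 13.]
s3 -60 -1 11 y [-52. -43.] z [-7. 11.]
s3 -36 1 6 y [1. 4.] z [-7.  7.]
s3 -36 -1 13 y [-13.  -2.] z [-9.  4.]
s3 -28 -1 11 y [-11.  -3.] z [-11.   8.]
```

Relative to the knob, the camera shows the real fingertips about 35 mm higher than the reported TCP. Both cloud and image agree, and a finger that straddled the knob would hide it, which it doesn't. I'll trust the picture, reopen a bit and descend 4 cm more. The finger gap passes either side of bar and gate even if I'm wrong.

Request:
{"api": "servo_tool", "payload": {"increments": [{"offset":[0,0.1,0],"yaw":0},{"offset":[0,0.1,0],"yaw":0},{"offset":[0.5,0.1,0],"yaw":0},{"offset":[1,0.1,0],"yaw":0},{"offset":[1.5,0.1,0],"yaw":0},{"offset":[2,0.1,0],"yaw":0},{"offset":[2,0.1,0],"yaw":0},{"offset":[2,0.1,0],"yaw":0}], "claw": 0.75}}

```text
clock: 4.35
tcp_pos: [0.4853, -0.001, 0.168]
orientation: [-0.387, -0.592, -0.387, 0.592]
wrist_force: [0.4, 0.2, -0.2]
finger_gap: 0.0641
```

```bash
python3 - <<'E'
from h import *
st=rep(); 
im,d=snap('side','s5')
c=im[150:215,310:390,::-1];cv2.imwrite('pics/s5z.png',cv2.resize(c,None,fx=9,fy=9,interpolation=cv2.INTER_CUBIC))
E
```

```text
t 4.35 tcp [ 0.4853 -0.001   0.168 ] F [ 0.43  0.23 -0.21] T [-0.06  0.04 -0.01] gap 0.0641 tooly -0.4119
```

View pics/s5z.png

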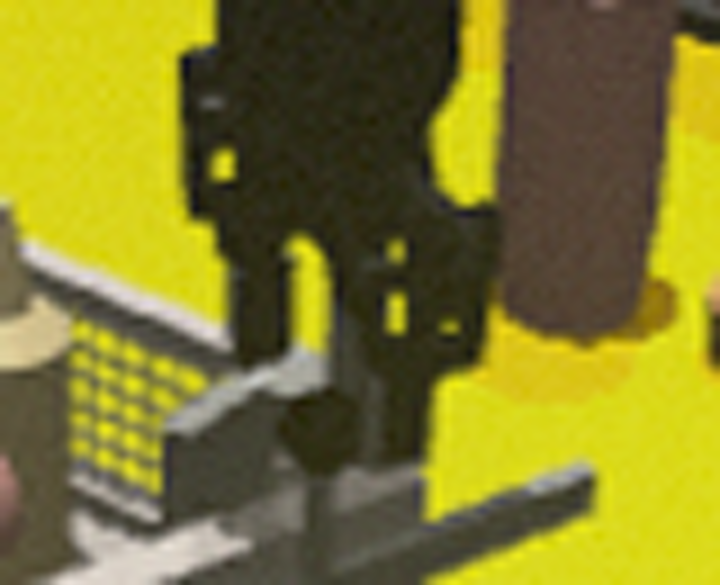

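The tips are now at zoomed (258,365) and (405,460), level with the knob top at (320,430), which confirms the offset. I'll go down 2 cm more and then close.

Request:
{"api": "servo_tool", "payload": {"increments": [{"offset":[0.5,0,0],"yaw":0},{"offset":[1,0,0],"yaw":0},{"offset":[1.5,0,0],"yaw":0},{"offset":[2,0,0],"yaw":0},{"offset":[2,0,0],"yaw":0},{"offset":[2,0,0],"yaw":0},{"offset":[2,0,0],"yaw":0},{"offset":[2,0,0],"yaw":0}]}}

```text
clock: 5.2
tcp_pos: [0.4857, -0.0011, 0.1484]
orientation: [0.387, 0.592, 0.387, -0.592]
wrist_force: [-0.9, -0.4, 0.1]
finger_gap: 0.0637
```

Request:
{"api": "servo_tool", "payload": {"increments": [{"offset":[0,0,0],"yaw":0},{"offset":[0,0,0],"yaw":0},{"offset":[0,0,0],"yaw":0},{"offset":[0,0,0],"yaw":0},{"offset":[0,0,0],"yaw":0},{"offset":[0,0,0],"yaw":0},{"offset":[0,0,0],"yaw":0},{"offset":[0,0,0],"yaw":0}], "claw": 0, "force": 30}}

```text
clock: 6.0
tcp_pos: [0.4855, -0.0012, 0.1484]
orientation: [0.387, 0.592, 0.387, -0.592]
wrist_force: [0.1, 0.1, 2.3]
finger_gap: 0.0258
```

```bash
python3 - <<'E'
from h import *
st=rep(); 
im,d=snap('side','s6')
c=im[150:215,310:390,::-1];cv2.imwrite('pics/s6z.png',cv2.resize(c,None,fx=9,fy=9,interpolation=cv2.INTER_CUBIC))
E
```

```text
t 6.0 tcp [ 0.4855 -0.0012  0.1484] F [0.12 0.05 2.34] T [-0.03  0.2  -0.04] gap 0.0258 tooly -0.4119
```

View pics/s6z.png

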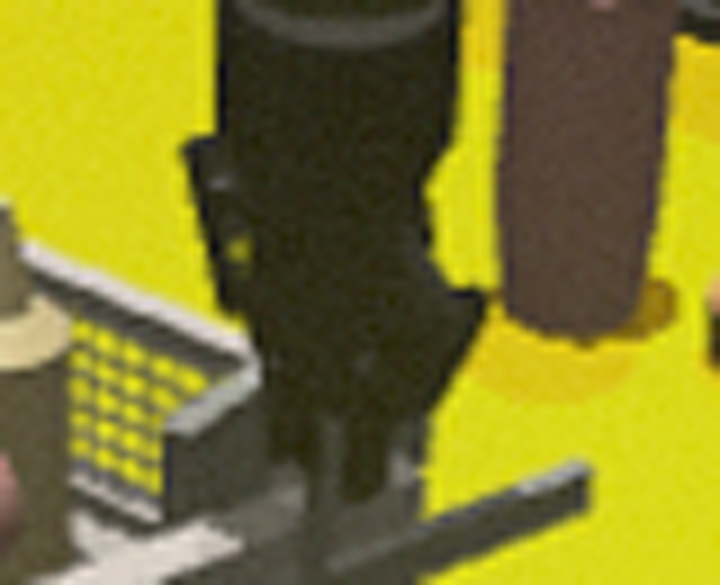

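The pads hold the ball, with the tips about 19 mm below its centre and a gap of 25.8 mm. Next I'll raise the bar along its arc to about 0.25 rad.

Request:
{"api": "servo_tool", "payload": {"increments": [{"offset":[-0.35,0,-0.17],"yaw":0},{"offset":[-0.69,0,-0.34],"yaw":0},{"offset":[-1.37,0,-0.72],"yaw":0},{"offset":[-2.02,0,-1.13],"yaw":0},{"offset":[-2.65,0,-1.57],"yaw":0},{"offset":[-3.26,0,-2.04],"yaw":0},{"offset":[-3.26,0,-2.04],"yaw":0},{"offset":[-3.26,0,-2.04],"yaw":0}]}}

```text
clock: 6.85
tcp_pos: [0.4939, 0.0178, 0.1809]
orientation: [0.388, 0.592, 0.387, -0.591]
wrist_force: [-0.7, -0.5, -1.4]
finger_gap: 0.0262
```

```bash
python3 - <<'E'
from h import *
st=rep(); 
im,d=snap('side','s7')
c=im[150:230,290:390,::-1];cv2.imwrite('pics/s7z.png',cv2.resize(c,None,fx=7,fy=7,interpolation=cv2.INTER_CUBIC))
E
```

```text
t 6.85 tcp [0.4939 0.0178 0.1809] F [-0.71 -0.49 -1.39] T [-0.27  0.13  0.  ] gap 0.0262 tooly -0.4112
```

View pics/s7z.png

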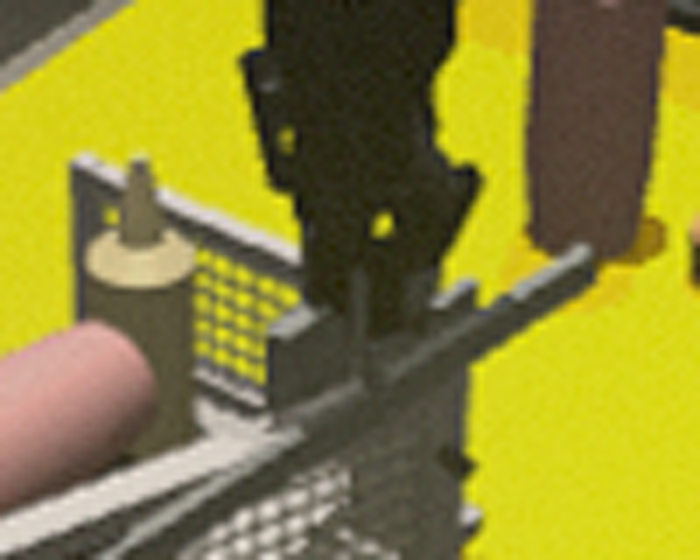

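The bar is clearly raised, its end at zoomed (585,250). Next I'll compute the swing arc.

```bash
python3 - <<'E'
from h import *
P=cloud('side',np.load('pics/s7.npy')); 
for u,v in((373,186),(370,188),(365,191)): print(P[v,u].round(3))
st=env.get_state();M=RT(st);k0=knob(.297,.25)
print('knob via tcp',st['tcp_pos']+[-.0015,.0012,.0566],k0)
for f in (.28,.25,.22,.19,.16,.13,.11,.09,.08,.06,.045,.03):
    print(f,((knob(f,.25)-k0)@M*100).round(2),'yaw',round(-np.degrees(.297-f),1))
E
```

```text
[ 0.445 -0.096  0.209]
[ 0.446 -0.08   0.209]
[ 0.456 -0.067  0.202]
knob via tcp [0.49230733 0.01888594 0.23729547] [0.49174919 0.01869359 0.23761586]
0.28 [0.   0.31 0.02] yaw -1.0
0.25 [0.   0.85 0.05] yaw -2.7
0.22 [0.   1.39 0.07] yaw -4.4
0.19 [0.   1.93 0.07] yaw -6.1
0.16 [0.   2.47 0.05] yaw -7.8
0.13 [0.   3.01 0.01] yaw -9.6
0.11 [ 0.    3.37 -0.02] yaw -10.7
0.09 [ 0.    3.72 -0.06] yaw -11.9
0.08 [ 0.    3.9  -0.08] yaw -12.4
0.06 [ 0.    4.26 -0.13] yaw -13.6
0.045 [ 0.    4.53 -0.18] yaw -14.4
0.03 [ 0.    4.79 -0.22] yaw -15.3
```

Request:
{"api": "servo_tool", "payload": {"increments": [{"offset":[0,0.31,0.02],"yaw":-1},{"offset":[0,0.85,0.05],"yaw":-2.7},{"offset":[0,1.39,0.07],"yaw":-4.4},{"offset":[0,1.93,0.07],"yaw":-6.1},{"offset":[0,2.47,0.05],"yaw":-7.8},{"offset":[0,3.01,0.01],"yaw":-9.6},{"offset":[0,3.37,-0.02],"yaw":-10.7},{"offset":[0,3.37,-0.02],"yaw":-10.7}]}}

```text
clock: 7.7
tcp_pos: [0.5251, 0.0042, 0.1803]
orientation: [0.441, 0.553, 0.441, -0.553]
wrist_force: [1.4, 1.1, -3.6]
finger_gap: 0.0259
```

```bash
python3 - <<'E'
from h import *
st=rep();M=RT(st);print('F tool',st['wrist_force']@M); k0=knob(.11,.25);print(st['tcp_pos']+[-.0015,.0012,.0566],k0)
for f in (.1,.09,.08,.07,.06,.05,.045,.04,.03):
    print(f,((knob(f,.25)-k0)@M*100).round(2),'yaw',round(-np.degrees(.11-f),1))
im,d=snap('side','s8')
c=im[150:230,290:390,::-1];cv2.imwrite('pics/s8z.png',cv2.resize(c,None,fx=7,fy=7,interpolation=cv2.INTER_CUBIC))
E
```

```text
t 7.7 tcp [0.5251 0.0042 0.1803] F [ 1.44  1.07 -3.64] T [ 0.09 -0.1   0.11] gap 0.0259 tooly -0.225
F tool [ 3.64056884  1.16843233 -1.36778114]
[0.52361626 0.00543156 0.23692646] [0.52268392 0.00541838 0.23761586]
0.1 [-0.    0.18  0.01] yaw -0.6
0.09 [-0.    0.36  0.03] yaw -1.1
0.08 [-0.    0.54  0.04] yaw -1.7
0.07 [-0.    0.72  0.05] yaw -2.3
0.06 [-0.    0.9   0.06] yaw -2.9
0.05 [-0.    1.08  0.06] yaw -3.4
0.045 [-0.    1.17  0.06] yaw -3.7
0.04 [-0.    1.26  0.07] yaw -4.0
0.03 [-0.    1.44  0.07] yaw -4.6
```

View pics/s8z.png

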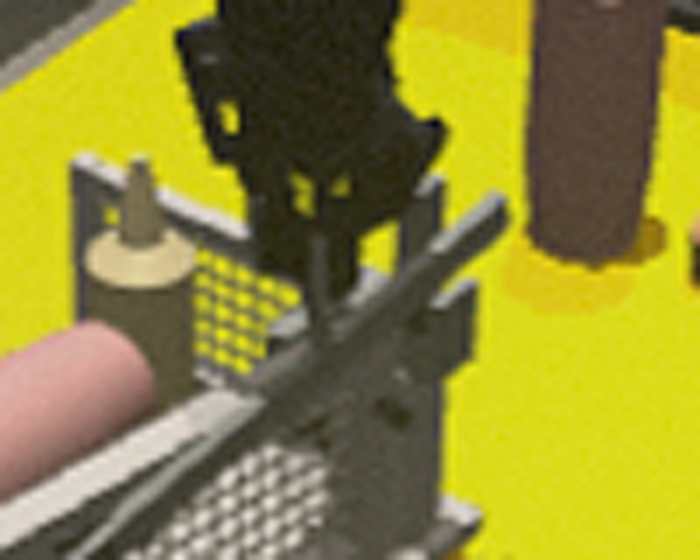

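The bar is above the nose at zoomed (455,290) and is clear of it. I'll push on in small steps and watch the force.

Request:
{"api": "servo_tool", "payload": {"increments": [{"offset":[0,0.1,0.01],"yaw":-0.3},{"offset":[0,0.2,0.01],"yaw":-0.6},{"offset":[0,0.3,0.02],"yaw":-0.9},{"offset":[0,0.4,0.03],"yaw":-1.2},{"offset":[0,0.5,0.04],"yaw":-1.5},{"offset":[0,0.6,0.04],"yaw":-1.8},{"offset":[0,0.6,0.04],"yaw":-1.8},{"offset":[0,0.6,0.04],"yaw":-1.8}]}}

```text
clock: 8.55
tcp_pos: [0.5298, 0.0029, 0.1805]
orientation: [-0.449, -0.546, -0.45, 0.546]
wrist_force: [-2.6, 4.4, -5.6]
finger_gap: 0.0261
```

```bash
python3 - <<'E'
from h import *
st=rep();M=RT(st);print('F tool',st['wrist_force']@M)
k=st['tcp_pos']+[-.0015,.0012,.0566]
from scipy.optimize import minimize_scalar
print('phi',minimize_scalar(lambda f:np.linalg.norm(knob(f,.25)[:2]-k[:2]),bounds=(-.1,.4),method='bounded').x)
E
```

```text
t 8.55 tcp [0.5298 0.0029 0.1805] F [-2.61  4.38 -5.57] T [ 0.71  0.45 -0.02] gap 0.0261 tooly -0.1936
F tool [ 5.57161619 -3.39635475 -3.79968969]
phi 0.07781560068226122
```

Request:
{"api": "servo_tool", "payload": {"increments": [{"offset":[0.03,0.05,-0.03],"yaw":-0.1},{"offset":[0.05,0.1,-0.06],"yaw":-0.3},{"offset":[0.05,0.15,-0.1],"yaw":-0.4},{"offset":[0.05,0.2,-0.1],"yaw":-0.6},{"offset":[0.05,0.25,-0.1],"yaw":-0.8},{"offset":[0.05,0.3,-0.1],"yaw":-0.9},{"offset":[0.05,0.3,-0.1],"yaw":-0.9},{"offset":[0.05,0.3,-0.1],"yaw":-0.9}]}}

```text
clock: 9.35
tcp_pos: [0.5323, 0.0022, 0.1804]
orientation: [-0.453, -0.542, -0.453, 0.544]
wrist_force: [-6.2, 0.5, -2.2]
finger_gap: 0.0258
```

```bash
cat >> h.py <<'E'
from scipy.optimize import minimize_scalar
def chk(th=.25):
    st=rep();M=RT(st);print('F tool',(st['wrist_force']@M).round(2))
    k=st['tcp_pos']+[-.0015,.0012,.0566]
    print('phi',minimize_scalar(lambda f:np.linalg.norm(knob(f,th)[:2]-k[:2]),bounds=(-.1,.4),method='bounded').x)
E
python3 -c "
from h import *
chk()"
```

```text
t 9.35 tcp [0.5323 0.0022 0.1804] F [-6.19  0.54 -2.18] T [-0.09  1.36 -0.05] gap 0.0258 tooly -0.1786
F tool [ 2.19 -6.18  0.57]
phi 0.06373935471571626
```

Request:
{"api": "servo_tool", "payload": {"increments": [{"offset":[0,0.05,0],"yaw":-0.1},{"offset":[0,0.1,0],"yaw":-0.3},{"offset":[0,0.15,0],"yaw":-0.4},{"offset":[0,0.2,0],"yaw":-0.6},{"offset":[0,0.25,0],"yaw":-0.8},{"offset":[0,0.3,0],"yaw":-0.9},{"offset":[0,0.3,0],"yaw":-0.9},{"offset":[0,0.3,0],"yaw":-0.9}]}}

```text
clock: 10.15
tcp_pos: [0.534, 0.0015, 0.1802]
orientation: [-0.457, -0.538, -0.458, 0.541]
wrist_force: [-9.6, 0.8, -1.7]
finger_gap: 0.026
```

```bash
python3 -c "
from h import *
chk()
im,d=snap('side','s9')
c=im[150:230,290:390,::-1];cv2.imwrite('pics/s9z.png',cv2.resize(c,None,fx=7,fy=7,interpolation=cv2.INTER_CUBIC))
"
```

```text
t 10.15 tcp [0.534  0.0015 0.1802] F [-9.64  0.81 -1.69] T [-0.14  1.89 -0.12] gap 0.026 tooly -0.1633
F tool [ 1.73 -9.64  0.76]
phi 0.05322041639336882
```

View pics/s9z.png

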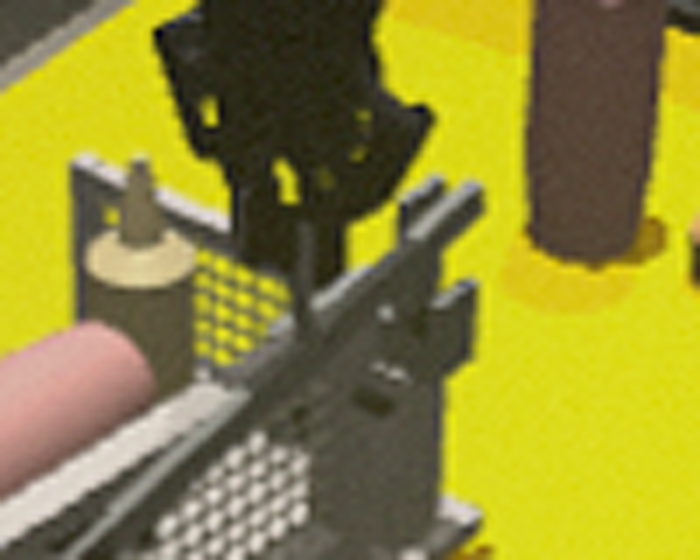

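Request:
{"api": "servo_tool", "payload": {"increments": [{"offset":[0,0.05,0],"yaw":-0.1},{"offset":[0,0.08,0],"yaw":-0.2},{"offset":[0.24,0.08,0.19],"yaw":-0.2},{"offset":[0.48,0.08,0.38],"yaw":-0.2},{"offset":[0.73,0.08,0.56],"yaw":-0.2},{"offset":[0.99,0.08,0.74],"yaw":-0.2},{"offset":[0.99,0.08,0.74],"yaw":-0.2},{"offset":[0.99,0.08,0.74],"yaw":-0.2}]}}

```text
clock: 11.0
tcp_pos: [0.5334, -0.0058, 0.1702]
orientation: [-0.458, -0.537, -0.459, 0.54]
wrist_force: [-10.6, -0.0, -0.6]
finger_gap: 0.0261
```

```bash
python3 -c "
from h import *
chk(.17)
im,d=snap('side','s10')
c=im[150:230,290:390,::-1];cv2.imwrite('pics/s10z.png',cv2.resize(c,None,fx=7,fy=7,interpolation=cv2.INTER_CUBIC))
im,d=snap('top','t10')
c=cv2.convertScaleAbs(im[190:250,320:390,::-1],alpha=1.7);cv2.imwrite('pics/t10z.png',cv2.resize(c,None,fx=8,fy=8,interpolation=cv2.INTER_CUBIC))
"
```

```text
t 11.0 tcp [ 0.5334 -0.0058  0.1702] F [-10.64  -0.    -0.6 ] T [-0.01  1.88 -0.08] gap 0.0261 tooly -0.16
F tool [  0.65 -10.5    1.7 ]
phi 0.05001725261318145
```

View pics/s10z.png

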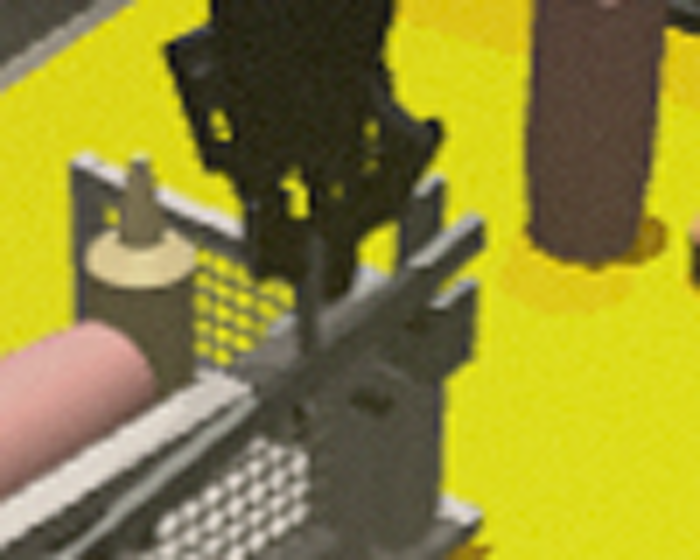

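View pics/t10z.png

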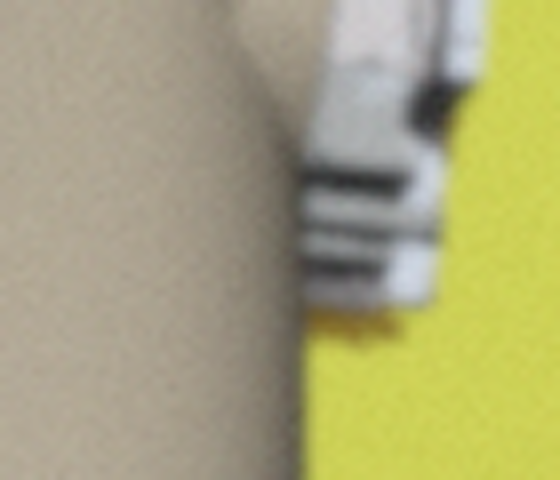

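Normal force is 10.5 N, which is mid-slot. In the top view the bar (370,225) lies between the back plate (350,180) and the nose (350,275). I'll ease down slowly.

Request:
{"api": "servo_tool", "payload": {"increments": [{"offset":[0.1,0,0.07],"yaw":0},{"offset":[0.2,0,0.14],"yaw":0},{"offset":[0.3,0,0.21],"yaw":0},{"offset":[0.4,0,0.28],"yaw":0},{"offset":[0.5,0,0.34],"yaw":0},{"offset":[0.57,0,0.38],"yaw":0},{"offset":[0.57,0,0.38],"yaw":0},{"offset":[0.57,0,0.38],"yaw":0}]}}

```text
clock: 11.9
tcp_pos: [0.533, -0.0095, 0.1646]
orientation: [-0.458, -0.537, -0.459, 0.54]
wrist_force: [-10.3, 0.0, -1.0]
finger_gap: 0.0261
```

```bash
python3 -c "
from h import *
chk(.125)
"
```

```text
t 11.9 tcp [ 0.533  -0.0095  0.1646] F [-10.32   0.02  -0.95] T [ 0.06  1.89 -0.09] gap 0.0261 tooly -0.1597
F tool [  1.   -10.19   1.62]
phi 0.04947064773822176
```

Request:
{"api": "servo_tool", "payload": {"increments": [{"offset":[0.1,0,0.06],"yaw":0},{"offset":[0.2,0,0.12],"yaw":0},{"offset":[0.3,0,0.18],"yaw":0},{"offset":[0.38,0,0.24],"yaw":0},{"offset":[0.45,0,0.28],"yaw":0},{"offset":[0.5,0,0.32],"yaw":0},{"offset":[0.5,0,0.32],"yaw":0},{"offset":[0.5,0,0.32],"yaw":0}]}}

```text
clock: 12.7
tcp_pos: [0.5325, -0.0123, 0.1595]
orientation: [-0.458, -0.537, -0.459, 0.54]
wrist_force: [-10.1, 1.3, -2.3]
finger_gap: 0.0259
```

```bash
python3 -c "
from h import *
chk(.085)
"
```

```text
t 12.7 tcp [ 0.5325 -0.0123  0.1595] F [-10.12   1.29  -2.26] T [0.34 1.76 0.05] gap 0.0259 tooly -0.1594
F tool [  2.3  -10.19   0.33]
phi 0.04941095274898103
```

Request:
{"api": "servo_tool", "payload": {"increments": [{"offset":[0.04,0,0.02],"yaw":0},{"offset":[0.08,0,0.04],"yaw":0},{"offset":[0.12,0,0.06],"yaw":0},{"offset":[0.16,0,0.08],"yaw":0},{"offset":[0.2,0,0.1],"yaw":0},{"offset":[0.22,0,0.11],"yaw":0},{"offset":[0.22,0,0.11],"yaw":0},{"offset":[0.22,0,0.11],"yaw":0}]}}

```text
clock: 13.5
tcp_pos: [0.5324, -0.0133, 0.1577]
orientation: [-0.458, -0.537, -0.459, 0.539]
wrist_force: [-10.9, 1.4, -0.2]
finger_gap: 0.0262
```

```bash
python3 -c "
from h import *
chk(.065)
im,d=snap('side','s11')
c=im[150:230,290:390,::-1];cv2.imwrite('pics/s11z.png',cv2.resize(c,None,fx=7,fy=7,interpolation=cv2.INTER_CUBIC))
"
```

```text
t 13.5 tcp [ 0.5324 -0.0133  0.1577] F [-10.89   1.43  -0.17] T [0.33 1.93 0.03] gap 0.0262 tooly -0.1592
F tool [  0.21 -10.98   0.31]
phi 0.04949906816528642
```

View pics/s11z.png

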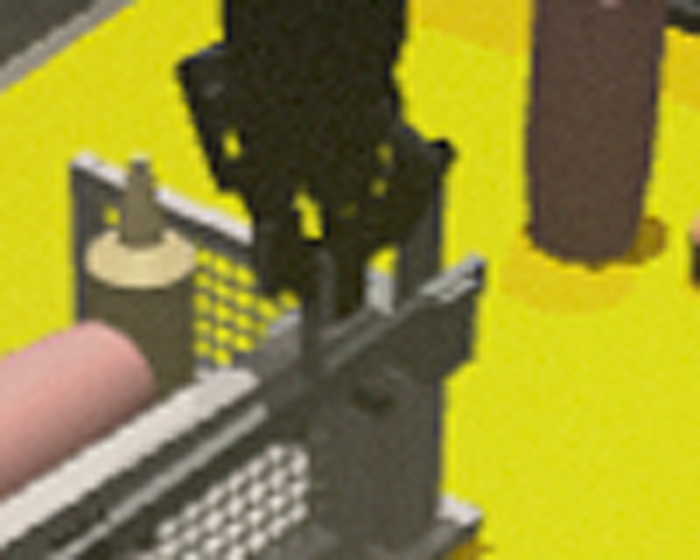

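The bar is down behind the nose (475,270), with an estimated θ≈0.067, and its weight is coming off the tool. I'll ease down 1 mm more to feel the floor.

Request:
{"api": "servo_tool", "payload": {"increments": [{"offset":[0.02,0,0.01],"yaw":0},{"offset":[0.04,0,0.02],"yaw":0},{"offset":[0.06,0,0.03],"yaw":0},{"offset":[0.08,0,0.04],"yaw":0},{"offset":[0.1,0,0.05],"yaw":0},{"offset":[0.1,0,0.05],"yaw":0},{"offset":[0.1,0,0.05],"yaw":0},{"offset":[0.1,0,0.05],"yaw":0}]}}

```text
clock: 14.35
tcp_pos: [0.5325, -0.0133, 0.1575]
orientation: [-0.458, -0.537, -0.459, 0.539]
wrist_force: [-11.8, 3.9, 6.1]
finger_gap: 0.0259
```

```bash
python3 -c "
from h import *
chk(.06)
"
```

```text
t 14.35 tcp [ 0.5325 -0.0133  0.1575] F [-11.8    3.95   6.05] T [ 0.68  2.26 -0.02] gap 0.0259 tooly -0.1589
F tool [ -6.02 -12.29  -2.03]
phi 0.04916137961411544
```

The floor is felt: Fz went from −0.2 to +6 N with no further descent. Next I'll relieve the down force a bit and ease the gate back softly onto the nose before releasing.

Request:
{"api": "servo_tool", "payload": {"increments": [{"offset":[-0.03,-0.05,-0.02],"yaw":0},{"offset":[-0.05,-0.1,-0.04],"yaw":0},{"offset":[-0.05,-0.15,-0.04],"yaw":0},{"offset":[-0.05,-0.2,-0.04],"yaw":0},{"offset":[-0.05,-0.25,-0.04],"yaw":0},{"offset":[-0.05,-0.3,-0.04],"yaw":0},{"offset":[-0.05,-0.35,-0.04],"yaw":0},{"offset":[-0.05,-0.35,-0.04],"yaw":0}]}}

```text
clock: 15.15
tcp_pos: [0.5325, -0.0132, 0.1577]
orientation: [0.46, 0.539, 0.458, -0.538]
wrist_force: [-1.2, -0.8, 0.9]
finger_gap: 0.0258
```

```bash
python3 -c "
from h import *
chk(.064)
"
```

```text
t 15.15 tcp [ 0.5325 -0.0132  0.1577] F [-1.22 -0.81  0.86] T [-0.19  0.28 -0.04] gap 0.0258 tooly -0.1593
F tool [-0.86 -1.08  0.99]
phi 0.048908937650895275
```

The load is now on the nose, with only about 1 N left on the tool and no motion. I'll release.

Request:
{"api": "servo_tool", "payload": {"increments": [{"offset":[0,0,0],"yaw":0},{"offset":[0,0,0],"yaw":0},{"offset":[0,0,0],"yaw":0},{"offset":[0,0,0],"yaw":0},{"offset":[0,0,0],"yaw":0},{"offset":[0,0,0],"yaw":0},{"offset":[0,0,0],"yaw":0},{"offset":[0,0,0],"yaw":0}], "claw": 0.75}}

```text
clock: 15.95
tcp_pos: [0.5313, -0.0125, 0.157]
orientation: [-0.459, -0.538, -0.459, 0.538]
wrist_force: [-0.0, -0.7, -0.4]
finger_gap: 0.064
```

```bash
python3 -c "
from h import *
chk(.064)
im,d=snap('side','s12')
c=im[150:230,290:390,::-1];cv2.imwrite('pics/s12z.png',cv2.resize(c,None,fx=7,fy=7,interpolation=cv2.INTER_CUBIC))
"
```

```text
t 15.95 tcp [ 0.5313 -0.0125  0.157 ] F [-0.01 -0.72 -0.45] T [ 0.03 -0.01  0.03] gap 0.064 tooly -0.1589
F tool [0.45 0.11 0.71]
phi 0.055931061996053556
```

View pics/s12z.png

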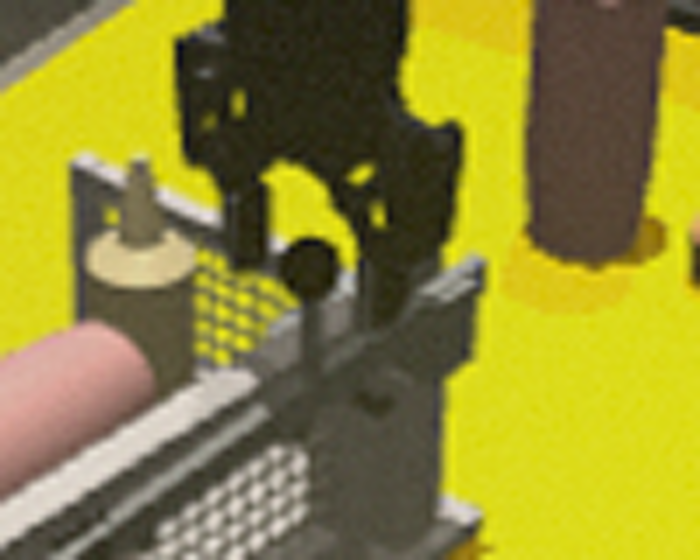

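The fingers are free on both sides of the knob (310,265), and the bar stays down behind the nose. I'll raise the tool straight up.

Request:
{"api": "servo_tool", "payload": {"increments": [{"offset":[-0.5,0,0],"yaw":0},{"offset":[-1.5,0,0],"yaw":0},{"offset":[-3,0,0],"yaw":0},{"offset":[-5,0,0],"yaw":0},{"offset":[-7,0,0],"yaw":0},{"offset":[-9,0,0],"yaw":0},{"offset":[-10,0,0],"yaw":0},{"offset":[-10,0,0],"yaw":0}]}}

```text
clock: 16.8
tcp_pos: [0.5323, -0.0127, 0.259]
orientation: [0.46, 0.539, 0.458, -0.537]
wrist_force: [0.7, 0.2, -0.9]
finger_gap: 0.0641
```

```bash
python3 - <<'E'
from h import *
rep()
im,d=snap('side','s13');P=cloud('side',d)
c=im[150:280,220:390,::-1];cv2.imwrite('pics/s13z.png',cv2.resize(c,None,fx=4.5,fy=4.5,interpolation=cv2.INTER_CUBIC))
from scipy.optimize import least_squares
q=P.reshape(-1,3);q=q[np.isfinite(q).all(1)]
for _ in range(1):
    s=q[(np.hypot(q[:,0]-.53,q[:,1]+.01)<.025)&(q[:,2]>.2)&(q[:,2]<.235)]
    r=least_squares(lambda c:np.linalg.norm(s-c,axis=1)-.014,[.531,-.012,.213],loss='soft_l1',f_scale=.002);print(r.x,len(s))
for f in(.03,.045,.06): print(f,knob(f,.064))
# gate top yaw
g=q[(abs(q[:,2]-.165)<.005)&(q[:,0]>.48)&(q[:,0]<.6)&(q[:,1]>-.05)&(q[:,1]<.15)]
for _ in range(4):
    A=np.polyfit(g[:,1],g[:,0],1);g=g[abs(g[:,0]-np.polyval(A,g[:,1]))<.013]
print('gate angle',np.arctan(A[0])-PSI)
E
```

```text
t 16.8 tcp [ 0.5323 -0.0127  0.259 ] F [ 0.73  0.2  -0.95] T [ 0.02 -0.01  0.03] gap 0.0641 tooly -0.1588
[ 0.53026287 -0.0138619   0.21486129] 70
0.03 [ 0.53429398 -0.01427995  0.21382081]
0.045 [ 0.53142981 -0.01360286  0.21382081]
0.06 [ 0.52857611 -0.01288289  0.21382081]
gate angle 0.05859671081686489
```

View pics/s13z.png

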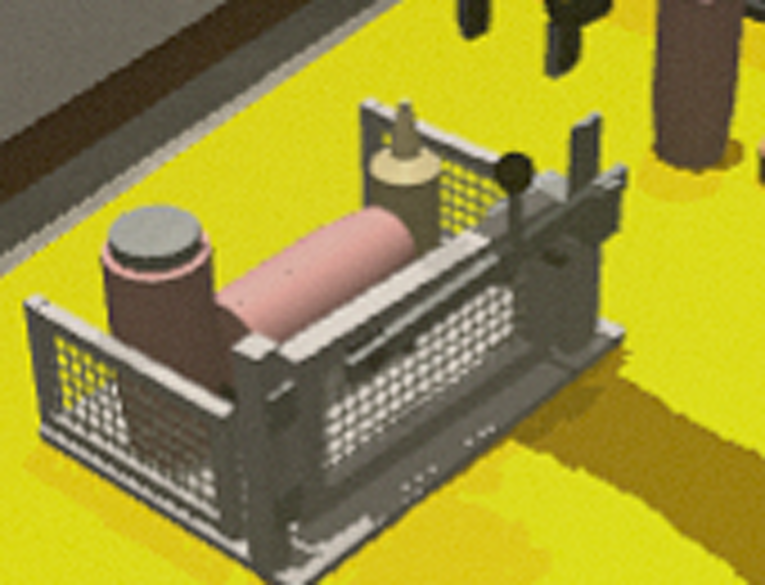

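The gate stands shut at about 0.05 rad. The knob is at z 0.215 (0.214 expected with the bar in the slot), and nothing touches it. I'll hand in.

```bash
python3 -c "
from h import *
print(env.hand_in())
rep()"
```

```text
the job is handed in; nothing more can be done
None
the job is handed in; nothing more can be done
```

I gripped the ball knob, raised the latch bar to about 0.25 rad and swung the gate home against its buffer. I stopped at about 10.5 N at the knob, mid slot, and eased the bar down to the slot floor. Then I let the nose take the load, released and backed off 10 cm. The job is handed in at about 17 s of the 56 s; no verdict is reported.

**Last checks:**
- **Bar:** the knob centre was at z = 0.215 m, about 0.07 rad. With the bar fully down it should be 0.214 m (0.064 rad). The floor had been felt just before release at about 6 N.
- **Gate:** it measured about 0.05 to 0.06 rad from shut, inside the 0.075 limit but not by much. That fits the catch, which I measured about 12 to 13 mm off nominal towards the robot.
- **Gripper:** clear of everything, with about 1 N or less on the wrist.
- **Bystanders:** none looked moved in the side pictures around the station. I did not measure their positions again, and the left-hand ones were not in the last picture.

**Disagreement:** the reported TCP stood about 35 mm below where the cameras showed the fingertips. I gripped by the pictures instead, and the knob's later motion agreed with the given dimensions. I did not find the cause. The closed gap also read 26 mm on a 28 mm ball.

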